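Snap the insert into the tile mould

ROBOT

A 6-joint arm with a two-finger parallel gripper is mounted at the origin on the work surface. World frame = base frame: x ahead of the robot, y to its left, z up, the work surface at z = 0. Lengths are in mm, angles in rad, forces in N, time in s.
With the tool pointing down it reaches from about 400 to 925 mm from the base axis. Payload 12.5 kg.
Tool frame: the origin (TCP) lies at the very end of the fingers, on their centre line; the grasp point (between the pads) lies 19 mm behind it; z points along the fingers, y is the line along which they close (so a half turn about z gives the same grasp; the last joint's range is limited). The gripper opens to 95 mm and grips with 3 to 60 N. Pads are 20 mm wide; open, the fingers measure 119 mm over their backs; the gripper's body (75 mm by 180 mm) begins 59 mm behind the grasp point.
Start: joints at [-1.367, 0.491, 1.559, -0, 1.092, -0.106], TCP at [190.566, -595.258, 214.661] pointing down, gripper open.
Joint ranges: [-3.1, 3.1], [-0.84, 2.19], [0.05, 2.79], [-1.13, 4.28], [0.06, 2.93], [-2.69, 2.69]. Speed limits (rad/s): [2.22, 2.22, 2.79, 3.14, 3.14, 3.14].

INTERFACE

Orientations are given as [roll, pitch, yaw] about the fixed x, y, z axes, in that order (R = Rz(yaw) Ry(pitch) Rx(roll)).
In Python, from cell import state, imaging, env, spot_in, mark_of gives the robot as it stands. The module is installed in compiled form; this text tells all that it offers.
- The arm moves only by the tool step_arm, never from a script. Its argument "increments" is a list of rows, each an object with "slide": the shift along the tool's x, y, z in m, a list of three; "roll": the turn about the tool's z in rad. A call has 1 to 5 rows; each row is the pose to reach, as a shift and turn from the pose commanded when the call began, along the tool's axes at that moment; what a row does not reach only later rows make up. A row lasts 1/8 s, in which the tool goes at most 62.5 mm and 10.7 degrees, less where a joint would pass 70% of its speed; a pose out of reach is approached as far as the arm can. A call with a gripper value outside its range is refused whole. "fingers" is the opening, from 0 (shut) to 1 (fully open), set as the call begins (left out, the last holds). The fingers move at their own pace and stop on an object; the grip force is fixed at half the most. Time passes only in rows, so rows that repeat a pose let the fingers close. It gives the time, the measured TCP pose, the force, the opening and the grip force at its end, in the units of the state.
- state(): the state, without advancing time (a new reading comes with each control period).
- imaging.read_camera(name): name is "scene" or "top" or "wrist"; returns a dict with "color" (480x640x3 uint8, red, green, blue), "z_map" (480x640 float32, mm along the optical axis (not along the pixel's ray), 0 where there is no reading), "intrinsics" (3x3 intrinsics, pixels), "camera_from_world" (4x4, takes a point from world to camera coordinates). Camera axes: x right, y up, looking along -z (the intrinsics and any distortion apply to the point x, -y, -z); pixel columns grow to the right and rows downward; lengths in mm; the calibration is good to about 2 mm. A picture is of the moment at which its call begins.
- env.job_done(): hands the job in; it is judged then, once.
Trained networks look in the newest picture that a camera, given by its name, has taken for a name from the list of things; names that differ only in an ending like _2 or _b are one class to them, and where a whole thing is asked for, a point or a joint stands for the part that bears it (a point fixed in the world has none). Each returns a list of dicts, best first, with "confidence" (0 to 1); they miss things now and then, are a little off and sometimes report something else, mostly with a low value. They report only what shows in the picture. A call takes as long as a camera call.
- spot_in(camera, target): "bbox" ([left, top, right, bottom] in pixels, round what is visible of it).
- mark_of(camera, target): "uv" ([column, row] in pixels: a listed point, or the origin of a listed thing).
The state is a dict: "t": time; "joints": joint angles; "qvel": joint speeds; "tau": joint torques, N m; "eef_pos": TCP position; "tcp_rot": TCP orientation; "ft_force": force on the tool from outside, world axes, zero at the start; "moment": the same for the moment, N m; "opening": opening from 0.0 (shut) to 1.0 (fully open); "grip_force": force on a finger pad.
Only numpy, scipy, OpenCV 4.12 (cv2) and the standard library are available. Lean on these libraries where they do the work, as an engineer would, in place of code of your own. Each camera call takes 0.05 s, during which the arm holds its last target. There are 200 camera calls.

TASK

Take the rectangular metal insert by its handle, lower it between the four corner guides of the tile mould and press it gently down until both spring clips have snapped in over its flange. Stop pressing once it is home, let go of it, and leave the round insert, the bottle, the can and the mallet where they are.

Things in the scene. Friction and masses are not known exactly. Their poses are not given: they have to be found in the camera images.
- insert_grip (a point): Point on the upright slab handle (16 mm along x, 40 mm along y, 50 mm tall) of the loose rectangular aluminium insert, on its vertical centre line, 54 mm above the underside and 12 mm below the handle's top. Mass 0.2 to 0.33 kg. z up. The insert looks the same after half a turn about z.
- insert_base (a point): Centre of the insert's underside, same axes as insert_grip. From below: a body 66 x 45 mm (x, y), 11 mm high; on it a flange 70 x 60 mm, 5 mm thick, its top 16 mm above the underside; on that the handle. 66 mm high in all.
- mould: Tile mould fixed on the bench: steel base 200 x 210 x 12 mm with a red-brown rim 38 mm high; origin at the centre of its underside. In its middle a steel bed with four L-shaped corner guides and two dark spring clips at its +y and -y sides. The whole bed with guides and clips was set by hand 0 to 18 mm above its lowest setting: not measured, it must be felt.
- pocket (a point): On the pocket's vertical axis, at the bed floor's LOWEST setting, 22 mm above the bench (the true floor is 0 to 18 mm higher). Axes as the mould's; the insert's x and y go along them, or half a turn from that. The guides leave 1.5 mm play on each side of the flange; straight up to 44 mm above the true floor, then lips leaning outward (6 mm wide) up to 52 mm.
- clip_left (a joint): Outward travel (m) of the spring clip at +y: 0 at rest, about 0.005 while the flange passes. With the insert's underside 22 mm above the true floor the flange meets the clips' slopes; the pressing force peaks (6 to 14 N) at about 10 mm, falls to a few N while the flange rubs past, and drops at 1.5 mm, where the clips snap in over it; the floor then stops it.
- clip_right (a joint): Outward travel (m) of the same kind of clip at -y. The mould and insert withstand a press of about 25 N; much more would damage them.
- disc_center (a point): Centre of the round aluminium insert (disc 84 mm across, 16 mm thick, with a round knob, 60 mm high in all): a bystander, loose on the bench.
- bottle: Clear bottle, 64 mm across, 190 mm tall, origin at the centre of its underside: a bystander.
- can: Steel can, 72 mm across, 100 mm tall, origin at the centre of its underside: a bystander.
- mallet: Mallet with wooden handle and black rubber head, about 0.25 m long, lying on the bench, handle along its x: a bystander.

How it is judged (in metres and radians):
On the way, in this order (a step that is already met when the one before it is completed fails the run):
1. the insert is lowered upright between the guides, above the clips (horizontal distance between insert_base and pocket below 0.005 m and z of insert_base in the frame of pocket between 0.018 and 0.05 m and angle between insert_base's own z axis and vertical below 0.15 rad), for 0.1 s.
2. the flange pushes both clips open (value of joint each of clip_left, clip_right above 0.002 m), for 0.02 s.
3. both clips have snapped over the flange (horizontal distance between insert_base and pocket below 0.004 m and z of insert_base in the frame of pocket below 0.02 m and value of joint each of clip_left, clip_right below 0.0008 m), for 0.2 s.
At the end, for the whole second after the job is handed in: The insert stands upright (within 0.08 rad) in the pocket, centred within 4 mm, its underside less than 20 mm above the floor's lowest setting, both clips sprung back over its flange (within 0.8 mm of rest), released (all of step 3 and angle between insert_base's own z axis and vertical below 0.08 rad); the robot touches nothing.
It fails at once if the insert pressed or knocked against the mould with more than 28 N (contact force between insert and mould above 28 N).
It fails at once if the round insert moved more than 30 mm (distance of disc_center from where it was at the start of the episode above 0.03 m).
It fails at once if the bottle moved more than 30 mm (distance of bottle from where it was at the start of the episode above 0.03 m).
It fails at once if the can moved more than 30 mm (distance of can from where it was at the start of the episode above 0.03 m).
It fails at once if the mallet moved more than 30 mm (distance of mallet from where it was at the start of the episode above 0.03 m).
It also fails if it takes over 67 s, if anything falls off the work surface, if the arm or the gripper's body presses on something with over 40 N, if the wrist force passes 120 N, or if a joint passes its speed limit or range.

## Working session

There is one attempt and no reset: what is moved stays moved. The work goes in short steps, Python scripts to look and compute and a tool call to move; the robot and the scene stay as the last step left them, time stands still between calls to the robot, and variables do not carry over. Pictures are saved under pics/ and viewed, at most 10 in all, crops included, and the job is handed in when it is done.

Besides the shell and the picture viewer there is one more tool, called after ">>>" as a command line: name --argument value ..., lists and objects as JSON in quotes. step_arm: Moves the arm, as the interface text tells. Its arguments: {"type":"object","properties":{"increments":{"type":"array"},"fingers":{"type":"number"}},"required":["increments"]}

```bash
mkdir -p pics; cat > h.py <<'E'
import numpy as np, cv2
from cell import state, imaging, env, spot_in, mark_of
def cam(n): return imaging.read_camera(n)
def cloud(c):
    K=np.array(c["intrinsics"]);T=np.linalg.inv(np.array(c["camera_from_world"]));z=c["z_map"]
    v,u=np.mgrid[:480,:640]
    P=np.stack([(u-K[0,2])/K[0,0]*z,-(v-K[1,2])/K[1,1]*z,-z,np.ones_like(z)],-1)@T.T
    P=P[...,:3]; P[z==0]=np.nan; return P
def ray(c,uv,zw):
    K=np.array(c["intrinsics"]);T=np.linalg.inv(np.array(c["camera_from_world"]))
    d=T[:3,:3]@np.array([(uv[0]-K[0,2])/K[0,0],-(uv[1]-K[1,2])/K[1,1],-1]);o=T[:3,3]
    return o+d*(zw-o[2])/d[2]
E
python3 - <<'E'
from h import *
print(state())
a=[]
for n in ("scene","top"):
    c=cam(n); np.savez(n+"0.npz",**c); a.append(c["color"])
    for t in ("insert_grip","insert_base","mould","pocket","disc_center","bottle","can","mallet"):
        m=mark_of(n,t)[:2]; s=spot_in(n,t)[:1]
        print(n,t,[(np.round(x["uv"],1).tolist(),round(x["confidence"],2)) for x in m],[np.round(x["bbox"]).tolist() for x in s])
    print(c["intrinsics"],c["camera_from_world"])
cv2.imwrite("pics/top.png",a[1][...,::-1]); cv2.imwrite("pics/scene.png",a[0][...,::-1])
E
```

```text
{'t': 0.0, 'joints': array([-1.36659991e+00,  4.91526019e-01,  1.55946067e+00, -2.01006269e-05,
        1.09168992e+00, -1.05641731e-01]), 'qvel': array([ 2.54784361e-04, -4.65006639e-04,  7.58279619e-06, -9.14810340e-04,
       -3.15097098e-04,  5.68267874e-04]), 'tau': array([ 1.50562708e-03, -6.12649369e+01, -2.58187670e+01,  6.93025533e-02,
        4.81435668e-02, -8.78623246e-05]), 'eef_pos': array([ 190.50689692, -594.99764361,  214.07871995]), 'tcp_rot': array([-3.14051285e+00, -9.65708012e-05,  3.09847372e-01]), 'ft_force': array([-0.14788528,  0.6873498 ,  0.61726567]), 'moment': array([-0.01952744,  0.00249267, -0.02736025]), 'grip_force': 0.0, 'opening': 0.999729485550802}
scene insert_grip [([237.8, 215.8], 0.7)] [[227.0, 214.0, 248.0, 238.0]]
scene insert_base [([238.5, 231.3], 0.61)] [[226.0, 215.0, 247.0, 239.0]]
scene mould [([346.9, 263.8], 0.95)] [[295.0, 213.0, 403.0, 311.0]]
scene pocket [([243.1, 154.9], 0.66), ([346.4, 258.8], 0.64)] [[297.0, 216.0, 400.0, 310.0]]
scene disc_center [([285.0, 196.2], 0.66)] [[272.0, 187.0, 302.0, 216.0]]
scene bottle [([242.9, 15
[... 839 characters left out ...]
.0, 292.0]]
top disc_center [([382.0, 269.5], 0.69)] [[368.0, 256.0, 403.0, 290.0]]
top bottle [([477.3, 308.1], 0.72), ([281.0, 241.4], 0.44)] [[465.0, 294.0, 505.0, 319.0]]
top can [([156.3, 303.8], 0.87)] [[389.0, 192.0, 421.0, 225.0]]
top mallet [([342.1, 143.1], 0.83)] [[315.0, 96.0, 355.0, 191.0]]
[[583.89808156   0.         318.15727026]
 [  0.         583.89808156 228.84139674]
 [  0.           0.           1.        ]] [[-2.19083951e-02 -9.99732537e-01 -7.40788458e-03  3.89013615e+00]
 [ 9.90760712e-01 -2.27025420e-02  1.33707913e-01 -5.70668462e+02]
 [-1.33840329e-01 -4.41011521e-03  9.90993096e-01 -1.46178004e+03]
 [ 0.00000000e+00  0.00000000e+00  0.00000000e+00  1.00000000e+00]]
```

View pics/top.png

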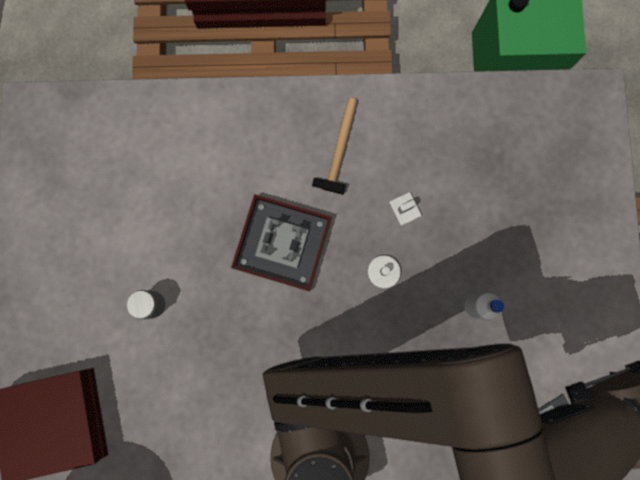

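```bash
python3 - <<'E'
from h import *
for n in("top","scene"):
    c=dict(np.load(n+"0.npz")); P=cloud(c)
    for k,uv,z in (("ins",(406.1,204.6) if n=="top" else (237.8,215.8),54),("mould",(281,241.6) if n=="top" else (346.6,261),22)):
        r=ray(c,uv,z); print(n,k,r.round(1))
        d=np.linalg.norm(P[...,:2]-r[:2],axis=-1)
        if k=="ins":
            for lo,hi in((55,80),(8,25)):
                q=P[(d<60)&(P[...,2]>lo)&(P[...,2]<hi)]
                print(lo,len(q),q.mean(0).round(1),cv2.minAreaRect(q[:,:2].astype(np.float32)))
        else:
            for lo,hi in((30,45),(5,18),(50,100)):
                q=P[(d<180)&(P[...,2]>lo)&(P[...,2]<hi)]
                print(lo,len(q),q.mean(0).round(1),cv2.minAreaRect(q[:,:2].astype(np.float32)))
E
```

```text
top ins [ 625.8 -234.8   54. ]
55 101 [ 622.8 -237.2   65.5] ((623.1013793945312, -237.58160400390625), (15.793488502502441, 39.94824981689453), 22.90628433227539)
8 483 [ 621.8 -235.8   15.8] ((617.957763671875, -235.54847717285156), (102.17723083496094, 81.3382797241211), 8.327552795410156)
top mould [541.7  88.2  22. ]
30 1314 [540.8  86.5  36.2] ((575.2301635742188, 75.54400634765625), (210.93064880371094, 272.64837646484375), 72.34796905517578)
5 3780 [540.8  86.4  11.2] ((541.1060791015625, 89.8564453125), (352.2999267578125, 352.21136474609375), 77.16194915771484)
50 368 [542.8  87.6  70.1] ((540.59716796875, 86.38897705078125), (80.83563232421875, 90.97767639160156), 72.23831939697266)
scene ins [ 606.4 -231.9   54. ]
55 90 [ 621.7 -235.4   63.7] ((620.29541015625, -235.6979217529297), (20.335006713867188, 39.115318298339844), 21.20037269592285)
8 292 [ 628.3 -228.2   15.4] ((622.0946655273438, -239.1334686279297), (74.07230377197266, 67.5492935180664), 24.71502113342285)
scene mould [549.1  93.7  22. ]
30 1265 [542.   91.4  36. ] ((538.0916748046875, 87.20858764648438), (216.26048278808594, 206.0234832763672), 71.56549835205078)
5 2398 [544.4  89.3  11.2] ((547.317138671875, 90.98672485351562), (347.7689208984375, 348.90985107421875), 49.377254486083984)
50 425 [535.   86.3  66.4] ((536.5852661132812, 88.25749206542969), (84.7361068725586, 93.87503051757812), 72.80284118652344)
```

The top view shows the insert with its slab handle at (405,208), the mould at (283,242), the disc at (384,272), the mallet at (335,145), the can at (142,304) and the bottle at (485,306), which is close to my path. I'll therefore travel high, then look with the wrist camera.

```bash
cat >> h.py <<'E'
def go(x,y,z,yaw,s=None):
    s=s or state(); p=np.array(s["eef_pos"]); y0=s["tcp_rot"][2]
    c,n=np.cos(y0),np.sin(y0); d=np.array([x,y,z])-p
    r=-(yaw-y0); r=(r+np.pi)%(2*np.pi)-np.pi
    print("t",round(s["t"],2),"slide m",np.round([(c*d[0]+n*d[1])/1e3,(n*d[0]-c*d[1])/1e3,-d[2]/1e3],4),"roll",round(r,4))
E
python3 - <<'E'
from h import *
c=dict(np.load("top0.npz"));print(ray(c,(485,306),0))
go(190,-595,300,.31); go(622,-237,300,np.radians(112))
c=cam("wrist"); T=np.linalg.inv(c["camera_from_world"]); print(T.round(2)); print(c["intrinsics"])
E
```

```text
[ 364.79275942 -435.30896019    0.        ]
t 1.7 slide m [-0.0005 -0.0004 -0.0853] roll -0.0002
t 1.7 slide m [ 0.5201 -0.2097 -0.0853] roll -1.645
[[ 3.1000e-01  9.2000e-01  2.6000e-01  2.6441e+02]
 [-9.5000e-01  2.9000e-01  8.0000e-02 -5.7149e+02]
 [ 0.0000e+00 -2.7000e-01  9.6000e-01  3.8320e+02]
 [ 0.0000e+00  0.0000e+00  0.0000e+00  1.0000e+00]]
[[409.96892674   0.         319.01578294]
 [  0.         409.96892674 240.39217121]
 [  0.           0.           1.        ]]
```

>>> step_arm --increments '[{"slide":[0,0,-0.06],"roll":0},{"slide":[0,0,-0.085],"roll":0},{"slide":[0.05,-0.02,-0.085],"roll":-0.18},{"slide":[0.104,-0.042,-0.085],"roll":-0.36},{"slide":[0.16,-0.064,-0.085],"roll":-0.54}]'

```text
t: 2.38
eef_pos: [324.4, -484.4, 299.8]
tcp_rot: [3.141, 0.0, 0.855]
ft_force: [1.5, 0.3, -0.2]
opening: 1.0
grip_force: 0.0
```

```bash
python3 - <<'E'
from h import *
go(622,-237,300,np.radians(112))
E
```

```text
t 2.38 slide m [ 3.82e-01  6.22e-02 -2.00e-04] roll -1.0999
```

>>> step_arm --increments '[{"slide":[0.058,0.009,0],"roll":-0.18},{"slide":[0.116,0.019,0],"roll":-0.36},{"slide":[0.174,0.028,0],"roll":-0.54},{"slide":[0.232,0.038,0],"roll":-0.72},{"slide":[0.29,0.047,0],"roll":-0.9}]'

```text
t: 3.0
eef_pos: [551.5, -297.3, 299.8]
tcp_rot: [3.141, 0.0, 1.756]
ft_force: [0.2, -0.9, -0.0]
opening: 0.999
grip_force: 0.0
```

```bash
python3 - <<'E'
from h import *
go(622,-237,250,np.radians(112))
E
```

```text
t 3.0 slide m [0.0463 0.0804 0.0498] roll -0.1991
```

>>> step_arm --increments '[{"slide":[0.023,0.04,0.025],"roll":-0.1},{"slide":[0.046,0.08,0.05],"roll":-0.199},{"slide":[0.046,0.08,0.05],"roll":-0.199},{"slide":[0.046,0.08,0.05],"roll":-0.199}]'

```text
t: 3.5
eef_pos: [620.6, -239.5, 249.9]
tcp_rot: [-3.141, 0.0, 1.948]
ft_force: [-0.9, -0.3, 0.9]
opening: 1.0
grip_force: 0.0
```

```bash
cat >> h.py <<'E'
def rects(P,r,bands,rad):
    d=np.linalg.norm(P[...,:2]-np.array(r),axis=-1)
    for lo,hi in bands:
        q=P[(d<rad)&(P[...,2]>lo)&(P[...,2]<hi)]
        if len(q)>5: print((lo,hi),len(q),"med z",np.median(q[:,2]).round(1),np.round(np.hstack(cv2.minAreaRect(q[:,:2].astype(np.float32))),1))
E
python3 - <<'E'
from h import *
s=state();print(s["eef_pos"],s["tcp_rot"])
c=cam("wrist"); np.savez("w1.npz",**c); cv2.imwrite("pics/w1.png",c["color"][...,::-1])
for t in("insert_grip","insert_base"):
    for m in mark_of("wrist",t)[:1]: print(t,m,ray(c,m["uv"],54 if "grip" in t else 0))
rects(cloud(c),(622,-237),((60,75),(12,20)),60)
E
```

```text
[ 620.58696508 -239.455975    249.88731849] [-3.14146920e+00  3.54584842e-04  1.94833380e+00]
insert_grip {'uv': [322.0, 210.0], 'confidence': 0.86} [ 622.70537338 -236.55070922   54.        ]
insert_base {'uv': [320.6, 198.5], 'confidence': 0.73} [ 621.34507336 -236.10246074    0.        ]
(60, 75) 798 med z 64.4 [ 621.6 -236.5   16.    40.4   24. ]
(12, 20) 3325 med z 14.6 [ 621.7 -236.6   70.    60.5   24.1]
```

View pics/w1.png

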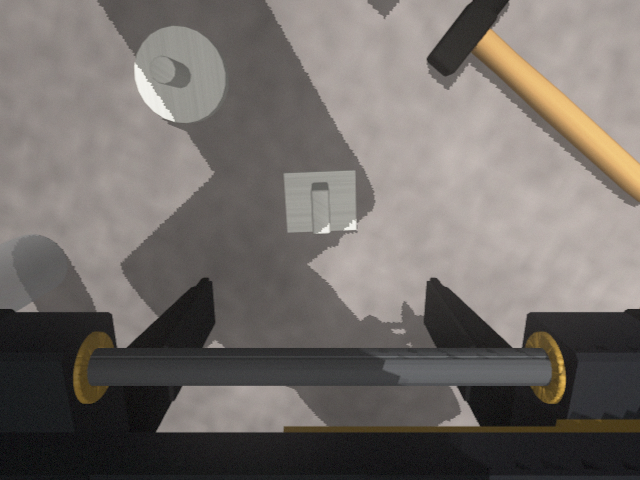

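The wrist view shows the insert centred at about (320,202) with nothing near the fingers, and the disc at (180,75) is clear. I'll descend to TCP z = 35 at (621.6, -236.5), yaw 114°.

```bash
python3 - <<'E'
from h import *
go(621.6,-236.5,35,np.radians(114))
E
```

```text
t 3.65 slide m [0.003  0.0026 0.2156] roll -0.0427
```

>>> step_arm --increments '[{"slide":[0.002,0.002,0.06],"roll":-0.04},{"slide":[0.003,0.0026,0.12],"roll":-0.043},{"slide":[0.003,0.0026,0.17],"roll":-0.043},{"slide":[0.003,0.0026,0.205],"roll":-0.043},{"slide":[0.003,0.0026,0.2155],"roll":-0.043}]'

```text
t: 4.28
eef_pos: [621.1, -236.0, 32.8]
tcp_rot: [-3.14, -0.002, 1.99]
ft_force: [-0.1, 0.6, 0.9]
opening: 1.003
grip_force: 0.0
```

>>> step_arm --increments '[{"slide":[0,0,0],"roll":0},{"slide":[0,0,0],"roll":0},{"slide":[0,0,0],"roll":0},{"slide":[0,0,0],"roll":0},{"slide":[0,0,0],"roll":0}]' --fingers 0.1

```text
t: 4.9
eef_pos: [622.1, -235.5, 34.5]
tcp_rot: [3.141, 0.0, 1.992]
ft_force: [-0.1, 0.3, -0.2]
opening: 0.53
grip_force: 0.0
```

>>> step_arm --increments '[{"slide":[0,0,0],"roll":0},{"slide":[0,0,0],"roll":0},{"slide":[0,0,0],"roll":0},{"slide":[0,0,0],"roll":0},{"slide":[0,0,0],"roll":0}]' --fingers 0

```text
t: 5.52
eef_pos: [621.9, -235.5, 34.1]
tcp_rot: [-3.141, -0.0, 1.992]
ft_force: [-0.6, 0.1, 0.2]
opening: 0.171
grip_force: 30.0
```

>>> step_arm --increments '[{"slide":[0,0,0],"roll":0},{"slide":[0,0,0],"roll":0}]'

```text
t: 5.78
eef_pos: [621.9, -235.5, 34.1]
tcp_rot: [-3.141, -0.0, 1.992]
ft_force: [-1.3, -0.5, -0.4]
opening: 0.169
grip_force: 30.0
```

>>> step_arm --increments '[{"slide":[0,0,-0.03],"roll":0},{"slide":[0,0,-0.08],"roll":0},{"slide":[0,0,-0.14],"roll":0},{"slide":[0,0,-0.19],"roll":0},{"slide":[0,0,-0.216],"roll":0}]'

```text
t: 6.4
eef_pos: [622.4, -235.5, 253.0]
tcp_rot: [3.139, 0.002, 1.992]
ft_force: [-0.6, -0.9, -2.6]
opening: 0.17
grip_force: 30.0
```

```bash
python3 - <<'E'
from h import *
s=state(); print(s["eef_pos"],s["ft_force"],s["opening"])
go(515,10,250,np.radians(72))
E
```

```text
[ 622.39686419 -235.47035538  253.03070429] [-0.58757395 -0.86929126 -2.56162353] 0.17027167245430128
t 6.4 slide m [0.2679 0.0023 0.003 ] roll 0.7353
```

>>> step_arm --increments '[{"slide":[0.045,0,0],"roll":0.15},{"slide":[0.1,0,0],"roll":0.3},{"slide":[0.16,0.001,0],"roll":0.46},{"slide":[0.22,0.002,0],"roll":0.62},{"slide":[0.268,0.002,0],"roll":0.735}]'

```text
t: 7.02
eef_pos: [513.1, 11.9, 250.0]
tcp_rot: [-3.141, -0.0, 1.253]
ft_force: [0.2, 0.1, -1.9]
opening: 0.166
grip_force: 30.0
```

>>> step_arm --increments '[{"slide":[0,0,0],"roll":0},{"slide":[0,0,0],"roll":0},{"slide":[0,0,0],"roll":0}]'

```text
t: 7.4
eef_pos: [514.7, 9.1, 249.9]
tcp_rot: [-3.142, 0.0, 1.256]
ft_force: [-0.6, -0.1, -2.4]
opening: 0.171
grip_force: 30.0
```

```bash
python3 - <<'E'
from h import *
s=state();print(s["eef_pos"],s["tcp_rot"],s["ft_force"])
c=cam("wrist"); np.savez("w2.npz",**c); cv2.imwrite("pics/w2.png",c["color"][...,::-1])
for t in("mould","pocket","insert_base","insert_grip"):
    for m in mark_of("wrist",t)[:2]: print(t,m,ray(c,m["uv"],22))
rects(cloud(c),(541,87),((34,42),(22,34),(50,100),(60,100),(65,100)),130)
rects(cloud(c),(541,87),((22,28),(28,33),(33,42),(42,55),(55,60),(60,65),(65,70),(70,80),(80,95)),62)
E
```

```text
[514.7281908    9.13763674 249.90437892] [-3.14151361e+00  1.65252200e-04  1.25629487e+00] [-0.61501258 -0.08826862 -2.38525189]
mould {'uv': [316.5, 116.5], 'confidence': 0.66} [538.70604924  89.3664189   22.        ]
pocket {'uv': [316.3, 120.4], 'confidence': 0.95} [537.45304214  86.13009659  22.        ]
insert_grip {'uv': [321.8, 321.6], 'confidence': 0.95} [ 479.06979759 -111.28287814   22.        ]
(34, 42) 4680 med z 36.4 [536.7  81.6 199.4 201.   72.4]
(22, 34) 12489 med z 26.1 [539.   86.4 195.9 193.8  72.2]
(50, 100) 3808 med z 73.0 [538.4  87.2  80.6  91.1  72.1]
(60, 100) 2969 med z 75.4 [538.4  87.2  80.6  91.1  72.1]
(65, 100) 2572 med z 76.2 [538.4  87.2  80.6  91.1  72.1]
(22, 28) 8796 med z 26.0 [538.4  87.  112.2 104.1  72.2]
(28, 33) 559 med z 29.1 [541.6  84.8 105.   95.7  72. ]
(33, 42) 160 med z 37.0 [536.5  87.5  70.2  77.   72.4]
(42, 55) 832 med z 50.6 [539.   86.8  77.5  81.   74.2]
(55, 60) 332 med z 58.2 [537.7  87.3  69.4  77.   69.7]
(60, 65) 397 med z 61.1 [537.5  87.2  69.1  76.5  74.4]
(65, 70) 158 med z 69.0 [539.1  86.7  68.1  80.3  69.2]
(70, 80) 2385 med z 76.5 [538.4  87.2  80.6  91.1  72.1]
(80, 95) 27 med z 80.1 [538.2  86.6  78.6  86.9  73.2]
```

View pics/w2.png

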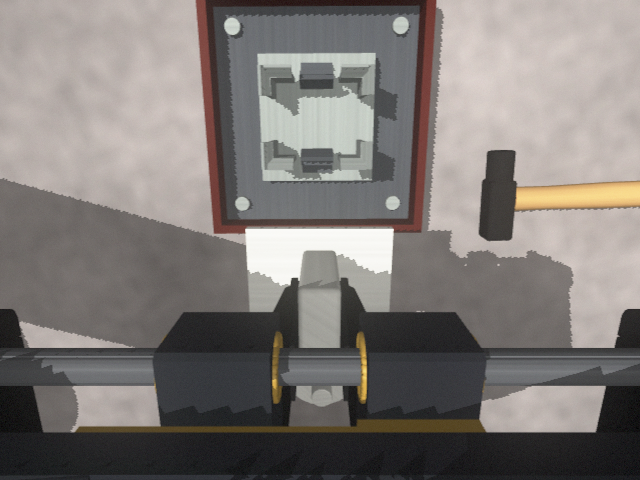

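The picture shows the mould with its guides from (258,52) to (376,182) and the clips at (317,73) and (317,158). The held insert's flange edge is at row 228, between columns 246 and 392. I'll measure the held insert and the guides in the tool frame.

```bash
python3 - <<'E'
from h import *
c=dict(np.load("w2.npz")); P=cloud(c)
tcp=np.array([514.73,9.14,249.9]); y=1.2563
def tl(P): 
    d=P-tcp; cc,n=np.cos(y),np.sin(y)
    return np.stack([cc*d[...,0]+n*d[...,1],n*d[...,0]-cc*d[...,1],d[...,2]],-1)
L=tl(P)
q=L[(np.abs(L[...,2]+20)<12)&(np.abs(L[...,0])<50)&(np.abs(L[...,1])<50)]
print("flange",len(q),q.min(0),q.max(0),np.percentile(q,[1,50,99],axis=0).round(1))
A=np.c_[q[:,:2],np.ones(len(q))]; print("plane",np.linalg.lstsq(A,q[:,2],rcond=None)[0])
print("minrect",cv2.minAreaRect(q[:,:2].astype(np.float32)))
for u in (260,320,380):
    col=q; 
m=(np.abs(L[...,2]+20)<12)&(np.abs(L[...,0])<50)&(np.abs(L[...,1])<50)
r,cl=np.where(m); print("px",r.min(),r.max(),cl.min(),cl.max())
g=L[(L[...,2]>60-250)&(L[...,2]<85-250)&(L[...,0]>30)&(L[...,0]<140)&(np.abs(L[...,1])<60)]
R=cv2.minAreaRect(g[:,:2].astype(np.float32)); print("guides tool frame",R)
h=L[(L[...,2]>0)&(L[...,2]<45)&(np.abs(L[...,1])<9)&(np.abs(L[...,0])<30)]
print("handle",len(h),np.percentile(h,[1,50,99],axis=0).round(1))
go(538.4,87.2,250,np.radians(72))
E
```

```text
flange 8891 [-13.61183035 -34.58317134 -23.92453362] [30.20990181 35.85756275 -8.00190769] [[-12.2 -33.9 -22.4]
 [ 15.5   0.3 -19.5]
 [ 29.8  35.1 -12.1]]
plane [-5.99729663e-04 -4.39625704e-04 -1.93916571e+01]
minrect ((8.336885452270508, 0.6189346313476562), (70.44451904296875, 43.81136703491211), 89.91807556152344)
px 227 311 246 393
guides tool frame ((81.56777954101562, -1.6273689270019531), (91.11792755126953, 80.55149841308594), 89.9034423828125)
handle 3887 [[-3.8 -8.9  1.3]
 [11.6  0.3 30.1]
 [20.1  8.5 43.1]]
t 7.65 slide m [ 0.0813 -0.0013 -0.0001] roll -0.0005
```

>>> step_arm --increments '[{"slide":[0.04,-0.001,0],"roll":0},{"slide":[0.0815,-0.0021,0.02],"roll":0},{"slide":[0.0815,-0.0021,0.07],"roll":0},{"slide":[0.0815,-0.0021,0.11],"roll":0},{"slide":[0.0815,-0.0021,0.12],"roll":0}]'

```text
t: 8.28
eef_pos: [536.7, 88.0, 128.1]
tcp_rot: [-3.138, 0.001, 1.257]
ft_force: [0.2, -0.8, -1.9]
opening: 0.167
grip_force: 30.0
```

>>> step_arm --increments '[{"slide":[0,0,0],"roll":0},{"slide":[0,0,0],"roll":0},{"slide":[0,0,0],"roll":0}]'

```text
t: 8.65
eef_pos: [538.1, 88.0, 131.4]
tcp_rot: [3.139, -0.001, 1.257]
ft_force: [-0.3, -0.1, -2.7]
opening: 0.166
grip_force: 30.0
```

```bash
python3 - <<'E'
from h import *
s=state();print(s["eef_pos"],s["tcp_rot"],s["ft_force"],s["moment"])
c=cam("wrist"); cv2.imwrite("pics/w3.png",c["color"][...,::-1])
tcp=np.array(s["eef_pos"]);y=s["tcp_rot"][2];d=cloud(c)-tcp;cc,n=np.cos(y),np.sin(y)
L=np.stack([cc*d[...,0]+n*d[...,1],n*d[...,0]-cc*d[...,1],d[...,2]],-1)
q=L[(np.abs(L[...,2]+19.4)<2.5)&(np.abs(L[...,0])<50)&(np.abs(L[...,1])<50)]
print("flange",np.percentile(q[:,:2],[.5,99.5],axis=0).round(1))
z=L[...,2]+tcp[2]
g=L[(z>68)&(z<84)&(np.abs(L[...,0])<60)&(np.abs(L[...,1])<60)]
print("guides",np.percentile(g[:,:2],[.5,99.5],axis=0).round(1))
c2=cam("top");s2=cam("scene")
cv2.imwrite("pics/s3.png",cv2.resize(s2["color"][180:330,270:430,::-1],None,fx=4,fy=4))
E
```

```text
[538.0523926   88.03004941 131.37295713] [ 3.13949605e+00 -6.70167678e-04  1.25663675e+00] [-0.34226791 -0.07180941 -2.65489643] [-0.01214391 -0.0941991   0.08329598]
flange [[-12.7 -34.1]
 [ 29.9  35.4]]
guides [[-28.9 -44.9]
 [ 39.5  45.8]]
```

View pics/w3.png

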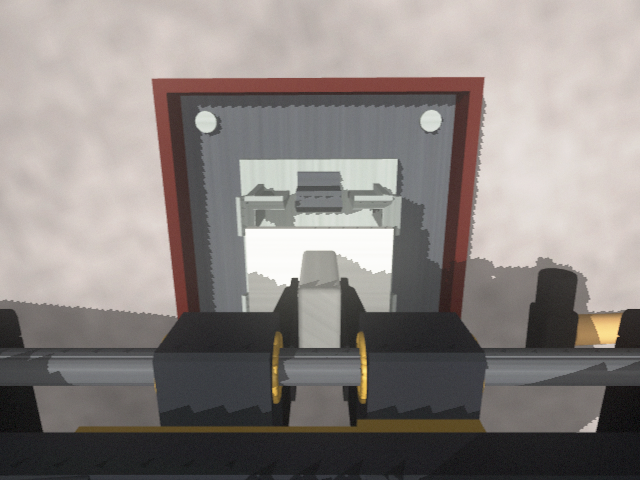

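The insert sits centred over the guides (flange columns 246–393, guides 238–400). I'll lower it carefully.

>>> step_arm --increments '[{"slide":[0,0,0.007],"roll":0},{"slide":[0,0,0.015],"roll":0},{"slide":[0,0,0.022],"roll":0},{"slide":[0,0,0.026],"roll":0},{"slide":[0,0,0.026],"roll":0}]'

```text
t: 9.43
eef_pos: [537.4, 88.1, 103.7]
tcp_rot: [-3.141, 0.0, 1.257]
ft_force: [-0.3, 0.3, -3.2]
opening: 0.165
grip_force: 30.0
```

>>> step_arm --increments '[{"slide":[0,0,0.0015],"roll":0},{"slide":[0,0,0.003],"roll":0},{"slide":[0,0,0.0045],"roll":0},{"slide":[0,0,0.006],"roll":0},{"slide":[0,0,0.006],"roll":0}]'

```text
t: 10.05
eef_pos: [537.5, 88.1, 98.0]
tcp_rot: [-3.142, 0.0, 1.257]
ft_force: [-0.1, -0.3, -3.3]
opening: 0.17
grip_force: 30.0
```

>>> step_arm --increments '[{"slide":[0,0,0.0015],"roll":0},{"slide":[0,0,0.003],"roll":0},{"slide":[0,0,0.0045],"roll":0},{"slide":[0,0,0.006],"roll":0},{"slide":[0,0,0.006],"roll":0}]'

```text
t: 10.68
eef_pos: [537.4, 88.1, 92.0]
tcp_rot: [-3.141, 0.0, 1.257]
ft_force: [0.1, 0.4, -3.2]
opening: 0.169
grip_force: 30.0
```

>>> step_arm --increments '[{"slide":[0,0,0.001],"roll":0},{"slide":[0,0,0.002],"roll":0},{"slide":[0,0,0.003],"roll":0},{"slide":[0,0,0.004],"roll":0},{"slide":[0,0,0.004],"roll":0}]'

```text
t: 11.3
eef_pos: [537.5, 88.1, 88.0]
tcp_rot: [-3.141, 0.0, 1.257]
ft_force: [-0.4, 0.5, -2.5]
opening: 0.17
grip_force: 30.0
```

>>> step_arm --increments '[{"slide":[0,0,0.001],"roll":0},{"slide":[0,0,0.002],"roll":0},{"slide":[0,0,0.003],"roll":0},{"slide":[0,0,0.004],"roll":0},{"slide":[0,0,0.004],"roll":0}]'

```text
t: 11.92
eef_pos: [537.5, 88.1, 84.0]
tcp_rot: [-3.142, 0.0, 1.257]
ft_force: [0.2, -0.2, -2.3]
opening: 0.165
grip_force: 30.0
```

>>> step_arm --increments '[{"slide":[0,0,0.0005],"roll":0},{"slide":[0,0,0.001],"roll":0},{"slide":[0,0,0.0015],"roll":0},{"slide":[0,0,0.002],"roll":0},{"slide":[0,0,0.002],"roll":0}]'

```text
t: 12.55
eef_pos: [537.6, 88.1, 82.2]
tcp_rot: [3.141, -0.0, 1.257]
ft_force: [-0.2, -1.3, -0.6]
opening: 0.168
grip_force: 30.0
```

Contact with the clips begins at TCP ≈ 83, so the floor should be at TCP ≈ 61. I'll keep pressing in small steps.

>>> step_arm --increments '[{"slide":[0,0,0.0008],"roll":0},{"slide":[0,0,0.0016],"roll":0},{"slide":[0,0,0.0024],"roll":0},{"slide":[0,0,0.0032],"roll":0},{"slide":[0,0,0.004],"roll":0}]'

```text
t: 13.18
eef_pos: [537.6, 88.1, 78.1]
tcp_rot: [3.141, 0.0, 1.257]
ft_force: [0.6, -0.2, 2.5]
opening: 0.166
grip_force: 30.0
```

>>> step_arm --increments '[{"slide":[0,0,0.0006],"roll":0},{"slide":[0,0,0.0012],"roll":0},{"slide":[0,0,0.0018],"roll":0},{"slide":[0,0,0.0024],"roll":0},{"slide":[0,0,0.003],"roll":0}]'

```text
t: 13.8
eef_pos: [537.5, 88.1, 75.1]
tcp_rot: [3.141, 0.0, 1.257]
ft_force: [-0.3, -0.2, 3.3]
opening: 0.169
grip_force: 30.0
```

>>> step_arm --increments '[{"slide":[0,0,0.0006],"roll":0},{"slide":[0,0,0.0012],"roll":0},{"slide":[0,0,0.0018],"roll":0},{"slide":[0,0,0.0024],"roll":0},{"slide":[0,0,0.003],"roll":0}]'

```text
t: 14.42
eef_pos: [537.5, 88.1, 72.1]
tcp_rot: [3.141, 0.0, 1.257]
ft_force: [-0.3, 0.3, 4.3]
opening: 0.17
grip_force: 30.0
```

>>> step_arm --increments '[{"slide":[0,0,0.0005],"roll":0},{"slide":[0,0,0.001],"roll":0},{"slide":[0,0,0.0015],"roll":0},{"slide":[0,0,0.002],"roll":0},{"slide":[0,0,0.002],"roll":0}]'

```text
t: 15.05
eef_pos: [537.4, 88.1, 69.8]
tcp_rot: [-3.141, 0.0, 1.257]
ft_force: [1.2, 1.1, -1.4]
opening: 0.165
grip_force: 30.0
```

>>> step_arm --increments '[{"slide":[0,0,0.0008],"roll":0},{"slide":[0,0,0.0016],"roll":0},{"slide":[0,0,0.0024],"roll":0},{"slide":[0,0,0.0032],"roll":0},{"slide":[0,0,0.004],"roll":0}]'

```text
t: 15.68
eef_pos: [537.4, 88.1, 66.0]
tcp_rot: [-3.141, 0.0, 1.257]
ft_force: [-0.8, -0.3, 0.7]
opening: 0.165
grip_force: 30.0
```

>>> step_arm --increments '[{"slide":[0,0,0.0005],"roll":0},{"slide":[0,0,0.001],"roll":0},{"slide":[0,0,0.0015],"roll":0},{"slide":[0,0,0.0015],"roll":0}]'

```text
t: 16.18
eef_pos: [537.5, 88.1, 64.6]
tcp_rot: [3.142, 0.0, 1.257]
ft_force: [-0.2, -0.8, -0.9]
opening: 0.168
grip_force: 30.0
```

>>> step_arm --increments '[{"slide":[0,0,0.0004],"roll":0},{"slide":[0,0,0.0008],"roll":0},{"slide":[0,0,0.0012],"roll":0},{"slide":[0,0,0.0012],"roll":0}]'

```text
t: 16.68
eef_pos: [537.6, 88.1, 63.4]
tcp_rot: [3.141, 0.0, 1.257]
ft_force: [0.5, 0.0, -0.2]
opening: 0.17
grip_force: 30.0
```

>>> step_arm --increments '[{"slide":[0,0,0.0003],"roll":0},{"slide":[0,0,0.0006],"roll":0},{"slide":[0,0,0.0009],"roll":0},{"slide":[0,0,0.0009],"roll":0}]'

```text
t: 17.18
eef_pos: [537.5, 88.1, 62.4]
tcp_rot: [-3.142, 0.0, 1.257]
ft_force: [-0.0, 0.2, -2.4]
opening: 0.165
grip_force: 30.0
```

>>> step_arm --increments '[{"slide":[0,0,0.0003],"roll":0},{"slide":[0,0,0.0006],"roll":0},{"slide":[0,0,0.0006],"roll":0}]'

```text
t: 17.55
eef_pos: [537.5, 88.1, 61.9]
tcp_rot: [3.142, 0.0, 1.257]
ft_force: [-0.5, -0.3, -2.7]
opening: 0.165
grip_force: 30.0
```

>>> step_arm --increments '[{"slide":[0,0,0.0003],"roll":0},{"slide":[0,0,0.0003],"roll":0}]'

```text
t: 17.8
eef_pos: [537.5, 88.1, 61.6]
tcp_rot: [-3.142, 0.0, 1.257]
ft_force: [-0.4, 0.5, -3.0]
opening: 0.169
grip_force: 30.0
```

>>> step_arm --increments '[{"slide":[0,0,0.0003],"roll":0},{"slide":[0,0,0.0003],"roll":0}]'

```text
t: 18.05
eef_pos: [537.5, 88.1, 61.6]
tcp_rot: [3.141, 0.0, 1.257]
ft_force: [-1.5, -0.7, 2.2]
opening: 0.166
grip_force: 30.0
```

>>> step_arm --increments '[{"slide":[0,0,0.0002],"roll":0},{"slide":[0,0,0.0002],"roll":0}]'

```text
t: 18.3
eef_pos: [537.5, 88.1, 61.5]
tcp_rot: [3.141, -0.0, 1.257]
ft_force: [-3.0, 0.7, 6.7]
opening: 0.169
grip_force: 30.0
```

```bash
python3 - <<'E'
from h import *
for i in range(2):
    c=cam("wrist"); s=state(); print(s["eef_pos"],s["ft_force"])
cv2.imwrite("pics/w4.png",c["color"][...,::-1])
E
```

```text
[537.50951693  88.09709913  61.5332184 ] [-2.31884693 -1.10248853  5.82391258]
[537.5057777   88.09122544  61.53972686] [-2.76170728 -1.16882106  5.0080112 ]
```

View pics/w4.png

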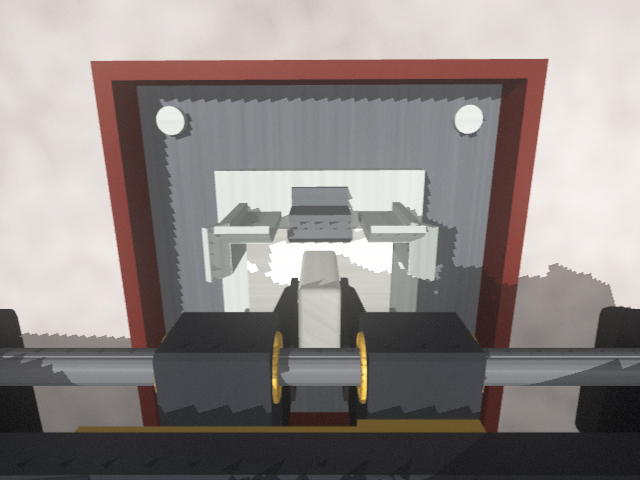

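The far clip at (320,222) lies over the flange. The force dropped at the snap and then rose to about 9 N on the floor, so the insert is home. I'll unload and open the fingers slightly inside the guides.

>>> step_arm --increments '[{"slide":[0,0,-0.0003],"roll":0},{"slide":[0,0,-0.0003],"roll":0}]'

```text
t: 18.65
eef_pos: [537.5, 88.1, 61.5]
tcp_rot: [3.141, 0.0, 1.257]
ft_force: [-3.1, -0.8, 4.1]
opening: 0.167
grip_force: 30.0
```

>>> step_arm --increments '[{"slide":[0,0,0],"roll":0},{"slide":[0,0,0],"roll":0},{"slide":[0,0,0],"roll":0},{"slide":[0,0,0],"roll":0}]' --fingers 0.32

```text
t: 19.15
eef_pos: [537.5, 88.1, 61.4]
tcp_rot: [3.142, 0.0, 1.257]
ft_force: [-0.2, 0.1, 0.4]
opening: 0.319
grip_force: 0.0
```

Released, with no contact. I'll lift straight up and check.

>>> step_arm --increments '[{"slide":[0,0,-0.01],"roll":0},{"slide":[0,0,-0.03],"roll":0},{"slide":[0,0,-0.07],"roll":0},{"slide":[0,0,-0.12],"roll":0},{"slide":[-0.04,0,-0.16],"roll":0}]'

```text
t: 19.77
eef_pos: [525.5, 50.8, 224.0]
tcp_rot: [3.14, -0.001, 1.259]
ft_force: [0.4, -0.5, -0.2]
opening: 0.32
grip_force: 0.0
```

>>> step_arm --increments '[{"slide":[-0.04,0,-0.03],"roll":0},{"slide":[-0.04,0,-0.03],"roll":0},{"slide":[-0.04,0,-0.03],"roll":0}]'

```text
t: 20.15
eef_pos: [512.6, 12.3, 251.4]
tcp_rot: [3.142, -0.0, 1.256]
ft_force: [1.0, -0.4, -0.3]
opening: 0.32
grip_force: 0.0
```

```bash
python3 - <<'E'
from h import *
s=state();print(s["t"],s["eef_pos"],s["ft_force"])
c=cam("wrist"); cv2.imwrite("pics/w5.png",c["color"][...,::-1])
P=cloud(c); rects(P,(538.4,87.2),((85,100),),60); rects(P,(538.4,87.2),((65,82),),60)
d=np.linalg.norm(P[...,:2]-np.array((538,87)),axis=-1); q=P[(d<28)&(P[...,2]>38)&(P[...,2]<46)]
print("flange top",len(q),np.median(q[:,2])); print("plane",np.linalg.lstsq(np.c_[q[:,:2],np.ones(len(q))],q[:,2],rcond=None)[0])
E
```

```text
20.15 [512.6084359   12.2647894  251.38841693] [ 0.97198798 -0.36643065 -0.28723508]
(85, 100) 1104 med z 91.8 [538.3  87.4  39.4  15.6  71.6]
(65, 82) 2552 med z 76.2 [538.4  86.9  80.9  91.   72.4]
flange top 2027 42.00168574270066
plane [ 4.42491314e-04 -1.04525124e-03  4.18698857e+01]
```

View pics/w5.png

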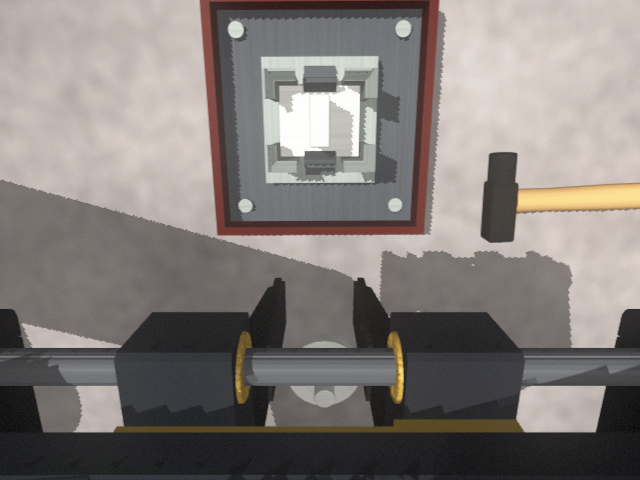

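The picture shows the insert level and centred in the pocket, with its handle at (320,120). Both clips, at (320,78) and (320,160), lie over the flange. The flange top reads about 43.5 mm after the depth offset, so the underside is about 27.5 mm up and on the floor. The gripper is clear, so I'm handing in.

```bash
python3 -c "
from cell import env; print(env.job_done())"
```

```text
the job is handed in; nothing more can be done
None
```

The insert is seated in the pocket with both clips over its flange, released and centred to within about 0.5 mm by the last camera measurement, and the job is handed in; no verdict came back.

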